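Set the orange gas flow knob to its mark and lock it

TASK

On the gas flow controller with the orange knob, turn the knob until its white pointer line points at the green mark on the dial, then slide that controller's see-through orange-trimmed lock cover all the way over the knob and let go. Leave the controller with the blue knob untouched.

Things in the scene. Friction and masses are not known exactly. Their poses are not given: they have to be found in the camera images.
- knob_grip (a point): Orange knob: point on its upright axis, 77 mm above the bench. Grip: bar 14 mm thick, 42 long, 32 tall, from 25 mm below this point to 7 above, on a 44 mm round skirt. Frame turns with it: z up, x along the bar; its white pointer line, on top and down one end of the bar, points to -x. Must turn 0.5 to 1.4 rad clockwise seen from above (stops lie beyond); friction 0.03 N m, stays where left. Pinch the bar from above.
- dial_mark (a point): Green mark, 10 x 8 mm, on the white dial around the orange knob, 28.5 mm from the knob's axis, 48 mm above the bench; fixed, its angle differs each start. z up; its -x points outward from the axis through the mark, so the knob is set when its -x points the same way.
- lock_grip (a point): Orange fin (36 mm long in x, 12 thick in y, 32 tall) on the see-through lock cover (56 x 84 mm, top 90 mm above the bench). Point inside the fin, 22 mm above the cover's top, 10 below the fin's top. Starts clear of the knob; slides on level rails along its own +x, 90 mm, to a stop with the fin right over the knob's axis. About 2 N moves it, it stays where left. Pinch the fin from above.
- blue_unit: The other controller, same shape, blue knob and blue-trimmed cover: leave alone. Grey housing 190 x 100 x 40 mm (x, y, z), origin at the centre of its underside, z up; its knob axis is 48 mm to +x of the origin, its cover fin (highest point, 122 mm) 42 mm to -x. Both controllers are fixed to the bench.

How it is judged (in metres and radians):
On the way:
1. the orange knob points at the green mark while its lock cover still stands clear of the knob (angle between the x axis of knob_grip and the x axis of dial_mark, either way round below 0.2 rad and horizontal distance between lock_grip and knob_grip above 0.065 m), for 0.2 s.
At the end, for the whole second after the job is handed in: the orange knob points at the green mark within 0.2 rad (11 degrees) and the lock cover is over it, its fin within 12 mm of the knob's axis (angle between the x axis of knob_grip and the x axis of dial_mark, either way round below 0.2 rad and horizontal distance between lock_grip and knob_grip below 0.012 m); the robot touches nothing.
It fails at once if the controller with the blue knob is touched (more than 2 N) (contact force between any of the fingers, the arm and blue_unit above 2 N).
It also fails if it takes over 43 s, if anything falls off the work surface, if the arm or the gripper's body presses on something with over 40 N, if the wrist force passes 120 N, or if a joint passes its speed limit or range.

ROBOT

A 6-joint arm with a two-finger parallel gripper is mounted at the origin on the work surface. World frame = base frame: x ahead of the robot, y to its left, z up, the work surface at z = 0. Lengths are in mm, angles in rad, forces in N, time in s.
With the tool pointing down it reaches from about 400 to 925 mm from the base axis. Payload 12.5 kg.
Tool frame: the origin (TCP) lies midway between the tips of the shut fingers; the grasp point (between the pads) lies 19 mm behind it (env.tcp_to_grasp is the distance from the TCP to the grasp point, in mm); z points along the fingers, y is the line along which they close (so a half turn about z gives the same grasp; the last joint's range is limited). The gripper opens to 95 mm and grips with 3 to 60 N. Pads are 20 mm wide; open, the fingers measure 119 mm over their backs; the gripper's body (75 mm by 180 mm) begins 59 mm behind the grasp point.
Start: joints at [1.005, 0.491, 1.559, -0, 1.092, -0.106], TCP at [277.343, 560.114, 214.661] pointing down, gripper open.
Joint ranges: [-3.1, 3.1], [-0.84, 2.19], [0.05, 2.79], [-1.13, 4.28], [0.06, 2.93], [-2.69, 2.69]. Speed limits (rad/s): [2.22, 2.22, 2.79, 3.14, 3.14, 3.14].

INTERFACE

Orientations are given as [roll, pitch, yaw] about the fixed x, y, z axes, in that order (R = Rz(yaw) Ry(pitch) Rx(roll)).
In Python, from cell import env gives the robot as it stands. The module is installed in compiled form; this text tells all that it offers.
- The arm moves only by the tool step_arm, never from a script. Its argument "plan" is a list that holds one entry, the list of rows, each a list of 5 numbers: the shift along the tool's x, y, z in mm, then the turn about the tool's z in degrees, then the opening, from -1 (shut) to 1 (fully open). A call has 1 to 8 rows; each row is the pose to reach, as a shift and turn from the pose commanded when the call began, along the tool's axes at that moment; what a row does not reach only later rows make up. A row lasts 1/12 s, in which the tool goes at most 41.7 mm and 7.16 degrees, less where a joint would pass 70% of its speed; a pose out of reach is approached as far as the arm can. A call with a gripper value outside its range is refused whole. The fingers move at their own pace and stop on an object; the grip force is fixed at half the most. Time passes only in rows, so rows that repeat a pose let the fingers close. It gives the time, the measured TCP pose, the force, the opening and the grip force at its end, in the units of the state.
- env.state(): the state, without advancing time (a new reading comes with each control period).
- env.read_camera(name): name is "side" or "top" or "wrist"; returns the picture (384x512x3 uint8, blue, green, red); there is no depth.
- env.get_calibration(name): a dict with "K" (3x3 intrinsics, pixels), "extrinsics" (4x4, takes a point from world to camera coordinates). Camera axes: x right, y up, looking along -z (the intrinsics and any distortion apply to the point x, -y, -z); pixel columns grow to the right and rows downward; lengths in mm; the calibration is good to about 2 mm. A picture is of the moment at which its call begins: read the wrist's pose just before it. get_calibration takes no time and is no camera call; for the wrist camera it gives the pose at the moment of the call.
- env.job_done(): hands the job in; it is judged then, once.
The state is a dict: "t": time; "joints": joint angles; "qvel": joint speeds; "tau": joint torques, N m; "eef_pos": TCP position; "tcp_rot": TCP orientation; "ft_force": force on the tool from outside, world axes, zero at the start; "moment": the same for the moment, N m; "opening": opening from 0.0 (shut) to 1.0 (fully open); "grip_force": force on a finger pad.
Only numpy, scipy, OpenCV 4.12 (cv2) and the standard library are available. Lean on these libraries where they do the work, as an engineer would, in place of code of your own. Each camera call takes 0.05 s, during which the arm holds its last target. There are 200 camera calls.

## Working session

There is one attempt and no reset: what is moved stays moved. The work goes in short steps, Python scripts to look and compute and a tool call to move; the robot and the scene stay as the last step left them, time stands still between calls to the robot, and variables do not carry over. Pictures are saved under pics/ and viewed, at most 10 in all, crops included, and the job is handed in when it is done.

Besides the shell and the picture viewer there is one more tool, called after "Call:" in YAML: its name, and indented under it one key for each argument. step_arm: Moves the arm, as the interface text tells. Its arguments: {"type":"object","properties":{"plan":{"type":"array"}},"required":["plan"]}

```bash
mkdir -p pics; cat > h.py <<'E'
import numpy as np, cv2
from cell import env
def ray(c,uv):
    K=np.array(c["K"]);E=np.array(c["extrinsics"])
    d=np.linalg.inv(K)@[uv[0],uv[1],1]; d=np.array([d[0],-d[1],-d[2]])
    R=E[:3,:3];o=-R.T@E[:3,3]; return o,R.T@d
def at(c,uv,z):
    o,d=ray(c,uv); return o+d*(z-o[2])/d[2]
E
python3 - <<'E'
from h import *
for n in ["top","wrist"]:
    c=env.get_calibration(n); print(n,{k:np.round(v,3).tolist() if not isinstance(v,str) else v for k,v in c.items()})
    cv2.imwrite(f"pics/{n}0.png",env.read_camera(n))
s=env.state();print(s['t'],s['eef_pos'],s['tcp_rot'],s['ft_force'])
E
```

```text
top {'K': [[423.676, 0.0, 257.649], [0.0, 423.676, 184.807], [0.0, 0.0, 1.0]], 'extrinsics': [[0.009, -1.0, -0.026, 10.645], [0.995, 0.006, 0.098, -559.584], [-0.098, -0.027, 0.995, -715.742], [0.0, 0.0, 0.0, 1.0]]}
wrist {'K': [[297.315, 0.0, 255.965], [0.0, 297.315, 192.42], [0.0, 0.0, 1.0]], 'extrinsics': [[0.444, 0.896, -0.001, -624.981], [-0.856, 0.424, -0.296, 33.484], [-0.264, 0.132, 0.955, -391.738], [0.0, 0.0, 0.0, 1.0]]}
0.1 [277.21621082 559.92754865 214.13554518] [-3.14062987e+00 -9.82290998e-05  2.68184101e+00] [-0.07332874 -0.33837268 -0.06195401]
```

View pics/top0.png

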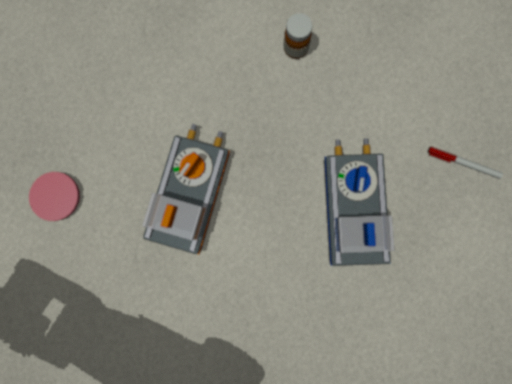

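View pics/wrist0.png

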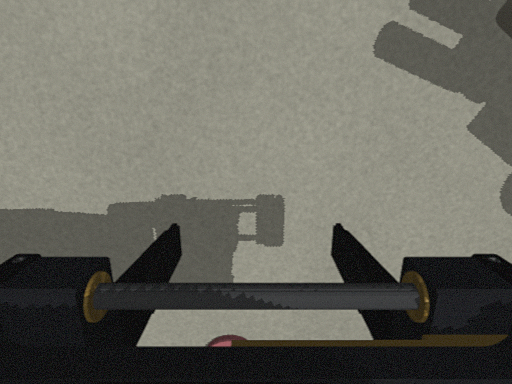

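The top view shows the orange unit with its knob near (192,166), its fin near (168,215) and the green mark near (177,168). The blue unit is to its right, around (357,210). The wrist view shows only bench.

```bash
python3 - <<'E'
from h import *
im=cv2.imread("pics/top0.png");c=env.get_calibration("top")
cv2.imwrite("pics/crop0.png",cv2.resize(im[120:265,125:265],None,fx=4,fy=4,interpolation=cv2.INTER_CUBIC))
h=cv2.cvtColor(im,cv2.COLOR_BGR2HSV)
def blobs(lo,hi,z):
    m=cv2.inRange(h,lo,hi);n,l,s,ce=cv2.connectedComponentsWithStats(m)
    for i in range(1,n):
        if s[i,4]>8: print(z,s[i].tolist(),ce[i].round(1),at(c,ce[i],z).round(1))
blobs((8,150,120),(20,255,255),84);blobs((8,150,120),(20,255,255),122);blobs((45,120,80),(85,255,255),48)
E
```

```text
84 [188, 131, 6, 7, 30] [190.5 134. ] [637.5 124.6  84. ]
84 [214, 138, 7, 8, 33] [217.1 141.4] [625.2  80.4  84. ]
84 [364, 145, 6, 8, 36] [366.2 148.9] [ 613.6 -162.7   84. ]
84 [336, 147, 5, 8, 35] [338.  150.3] [ 611.1 -117.1   84. ]
84 [180, 153, 18, 22, 167] [188.5 161.2] [592.1 126.8  84. ]
84 [189, 162, 16, 16, 117] [198.1 170.6] [576.7 110.7  84. ]
84 [161, 205, 13, 22, 148] [167.  215.4] [503.2 159.6  84. ]
122 [188, 131, 6, 7, 30] [190.5 134. ] [629.1 117.4 122. ]
122 [214, 138, 7, 8, 33] [217.1 141.4] [617.5  75.6 122. ]
122 [364, 145, 6, 8, 36] [366.2 148.9] [ 606.5 -154.   122. ]
122 [336, 147, 5, 8, 35] [338.  150.3] [ 604.2 -110.9  122. ]
122 [180, 153, 18, 22, 167] [188.5 161.2] [586.2 119.5 122. ]
122 [189, 162, 16, 16, 117] [198.1 170.6] [571.7 104.2 122. ]
122 [161, 205, 13, 22, 148] [167.  215.4] [502.3 150.4 122. ]
48 [173, 167, 6, 4, 20] [175.7 168.8] [584.3 155.6  48. ]
48 [338, 174, 6, 4, 17] [340.8 175.3] [ 574.6 -127.2   48. ]
```

View pics/crop0.png

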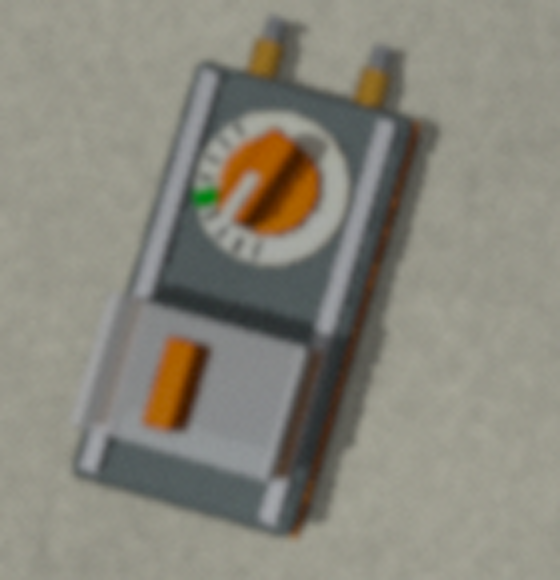

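```bash
python3 - <<'E'
from h import *
c=env.get_calibration("top")
P=lambda u,v,z:at(c,(125+(u+.5)/4-.5,120+(v+.5)/4-.5),z)[:2]
k=P(271,188,48);f=P(172,382,122);g=P(205,198,48)
print("knob",k,"fin",f,"d",np.linalg.norm(k-f),"axis",np.degrees(np.arctan2(*(k-f)[::-1])))
print("rail",[np.degrees(np.arctan2(*(P(b[0],b[1],44)-P(a[0],a[1],44))[::-1])) for a,b in [((88,465),(205,75)),((272,515),(385,125))]])
print("mark ang",np.degrees(np.arctan2(*(g-k)[::-1])))
print("pointer",np.degrees(np.arctan2(*(P(243,198,84)-P(254,176,84))[::-1])), "end",P(243,198,84)-k)
w=env.get_calibration("wrist");o,d=ray(w,(256,192));print("cam",o,d, env.state()['eef_pos'])
from scipy.spatial.transform import Rotation as R
s=env.state();T=R.from_euler('xyz',s['tcp_rot'])
print("cam in tool",T.inv().apply(o-s['eef_pos']),T.inv().apply(d))
E
```

```text
knob [588.26781021 126.80823783] fin [502.78846109 149.43087687] d 88.42229878860311 axis -14.823819320339867
rail [np.float64(-15.060047659199292), np.float64(-15.07829271095622)]
mark ang 98.9549334750734
pointer 154.74944968646142 end [-9.27220251  4.77586792]
cam [202.56006991 597.5690995  383.55459914] [ 0.26326519 -0.13126257 -0.95575289] [277.21621082 559.92754865 214.13554518]
cam in tool [  83.62321028    0.44301093 -169.41134559] [-2.94266888e-01  1.05026017e-04  9.55724332e-01]
```

Call:
step_arm:
  plan:
    - [[-471,-250,0,0,1],[-471,-250,0,0,1],[-471,-250,0,0,1],[-471,-250,0,0,1],[-471,-250,0,0,1],[-471,-250,0,0,1],[-471,-250,0,0,1],[-471,-250,0,0,1]]

```text
t: 0.77
eef_pos: [472.6, 287.5, 214.5]
tcp_rot: [-3.141, -0.0, 2.682]
ft_force: [0.7, 1.0, -0.7]
opening: 0.998
grip_force: 0.0
```

Call:
step_arm:
  plan:
    - [[-176,-93,0,0,1],[-176,-93,0,0,1],[-176,-93,0,0,1],[-176,-93,0,0,1],[-176,-93,0,0,1],[-176,-93,0,0,1],[-176,-93,0,0,1],[-176,-93,0,0,1]]

```text
t: 1.43
eef_pos: [587.8, 128.2, 214.3]
tcp_rot: [-3.141, -0.001, 2.681]
ft_force: [-0.4, 0.6, -0.9]
opening: 0.999
grip_force: 0.0
```

```bash
python3 - <<'E'
from h import *
w=env.get_calibration("wrist");s=env.state();im=env.read_camera("wrist");print(s['eef_pos'],s['tcp_rot'])
np.save("w1.npy",w,allow_pickle=True)
cv2.imwrite("pics/w1.png",im)
cv2.imwrite("pics/w1c.png",cv2.resize(im[100:290,160:350],None,fx=3,fy=3,interpolation=cv2.INTER_CUBIC))
E
```

```text
[587.77379661 128.20722293 214.25484184] [-3.14131819e+00 -9.96367440e-04  2.68140642e+00]
```

View pics/w1c.png

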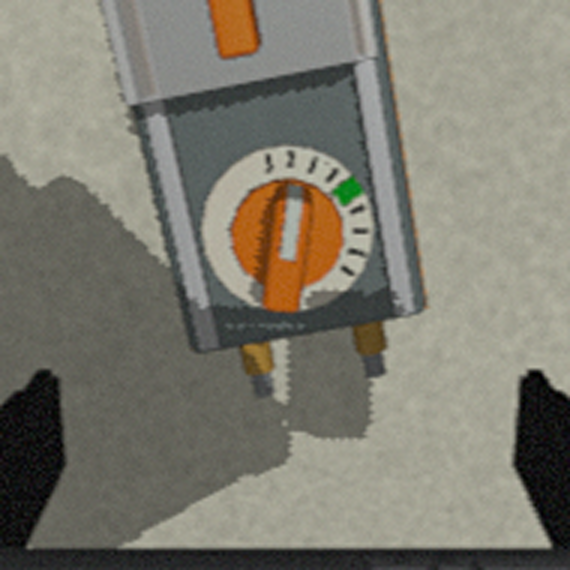

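The wrist crop shows the dial centred at crop (288,229), with the pointer line from about (287,258) up to (295,200). The green mark is at (348,190), so a clockwise turn is needed.

```bash
python3 - <<'E'
from h import *
w=np.load("w1.npy",allow_pickle=True).item();im=cv2.imread("pics/w1.png")
P=lambda u,v,z:at(w,(160+(u+.5)/3-.5,100+(v+.5)/3-.5),z)[:2]
A=lambda v:np.degrees(np.arctan2(v[1],v[0]))
k=P(288,229,48);g=P(348,190,48);print("knob",k,"mark",A(g-k),np.linalg.norm(g-k))
a,b=P(287,258,84),P(295,200,84);print("pointer",A(b-a),a-k,b-k)
for pts in (((200,145),(300,310)),): pass
h=cv2.cvtColor(im,cv2.COLOR_BGR2HSV);m=cv2.inRange(h,(45,120,60),(85,255,255))
M=cv2.moments(m,True);g=at(w,(M['m10']/M['m00'],M['m01']/M['m00']),48)[:2];print("mark",A(g-k),g,np.linalg.norm(g-k))
print("disk w/h",np.linalg.norm(P(202,229,48)-P(374,229,48)),np.linalg.norm(P(288,145,48)-P(288,310,48)))
print("rails",A(P(110,10,44)-P(200,340,44)),A(P(362,70,44)-P(408,300,44)))
E
```

```text
knob [587.91219702 128.20959167] mark 97.39584591600634 27.597295595752463
pointer 146.02799080101997 [ 1.17141557 -0.92440751] [-16.0967923   10.71087566]
mark -94.54976095791999 [580.27850753  32.27961096] 96.23322926970945
disk w/h 66.62219694911916 65.74559795605661
rails 166.34181163217303 166.5238129761124
```

Call:
step_arm:
  plan:
    - [[0,0,40,7,-0.1],[0,0,80,7.5,-0.1],[0,0,110,7.5,-0.1],[0,0,130,7.5,-0.1],[0,0,145,7.5,-0.1],[0,0,156,7.5,-0.1],[0,0,156,7.5,-0.1],[0,0,156,7.5,-0.1]]

```text
t: 2.15
eef_pos: [588.1, 128.8, 58.9]
tcp_rot: [-3.142, -0.0, 2.552]
ft_force: [-0.1, 0.6, -0.1]
opening: 0.496
grip_force: 0.0
```

```bash
python3 - <<'E'
from h import *
im=env.read_camera("wrist");s=env.state();print(s['t'],s['eef_pos'],s['tcp_rot'],s['opening'],s['ft_force'])
cv2.imwrite("pics/w2.png",im)
E
```

```text
2.2 [588.49759178 128.59219661  59.52289986] [3.14086165e+00 7.51841070e-04 2.55172556e+00] 0.46659618557121774 [-0.52511111 -0.56886967 -0.3066576 ]
```

View pics/w2.png

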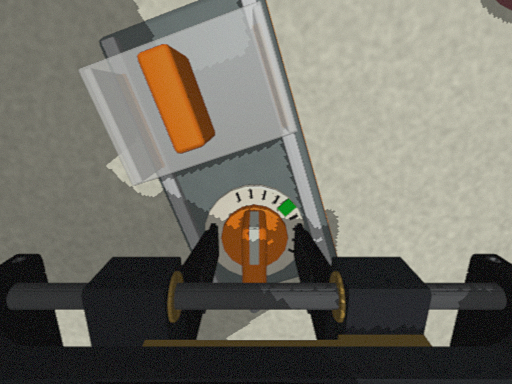

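The fingers straddle the bar, which is at (255,235) and aligned with the tool x axis. Next I close them.

Call:
step_arm:
  plan:
    - [[0,0,0,0,-1],[0,0,0,0,-1],[0,0,0,0,-1],[0,0,0,0,-1],[0,0,0,0,-1],[0,0,0,0,-1],[0,0,0,0,-1],[0,0,0,0,-1]]

```text
t: 2.87
eef_pos: [588.1, 127.5, 59.0]
tcp_rot: [-3.141, -0.0, 2.551]
ft_force: [-2.4, -4.2, 5.9]
opening: 0.144
grip_force: 30.0
```

Call:
step_arm:
  plan:
    - [[0,0,0,6,-1],[0,0,0,12,-1],[0,0,0,18,-1],[0,0,0,24,-1],[0,0,0,30,-1],[0,0,0,36,-1],[0,0,0,42,-1],[0,0,0,48.2,-1]]

```text
t: 3.53
eef_pos: [588.8, 127.9, 59.0]
tcp_rot: [3.14, 0.0, 1.704]
ft_force: [0.1, -0.5, 3.4]
opening: 0.148
grip_force: 30.0
```

Call:
step_arm:
  plan:
    - [[0,0,0,0,-1],[0,0,0,0,-1],[0,0,0,0,-1]]

```text
t: 3.78
eef_pos: [588.8, 127.9, 59.0]
tcp_rot: [3.14, 0.0, 1.713]
ft_force: [1.3, -1.2, 4.4]
opening: 0.145
grip_force: 30.0
```

Call:
step_arm:
  plan:
    - [[0,0,0,0,0],[0,0,0,0,0],[0,0,0,0,0],[0,0,-30,0,0],[0,0,-70,0,0],[0,0,-110,0,0],[0,0,-110,0,0],[0,0,-110,0,0]]

```text
t: 4.45
eef_pos: [588.9, 128.2, 170.5]
tcp_rot: [3.138, -0.0, 1.71]
ft_force: [0.0, 0.3, -1.8]
opening: 0.496
grip_force: 0.0
```

```bash
python3 - <<'E'
from h import *
w=env.get_calibration("wrist");im=env.read_camera("wrist");s=env.state();print(s['t'],s['eef_pos'],s['tcp_rot'],s['opening'])
np.save("w3.npy",w,allow_pickle=True)
cv2.imwrite("pics/w3.png",im)
cv2.imwrite("pics/w3s.png",cv2.resize(im,None,fx=1.5,fy=1.5,interpolation=cv2.INTER_CUBIC))
E
```

```text
4.5 [588.07279919 128.05071398 168.73713859] [ 3.14097290e+00 -1.26009632e-04  1.71022793e+00] 0.497518830198489
```

View pics/w3s.png

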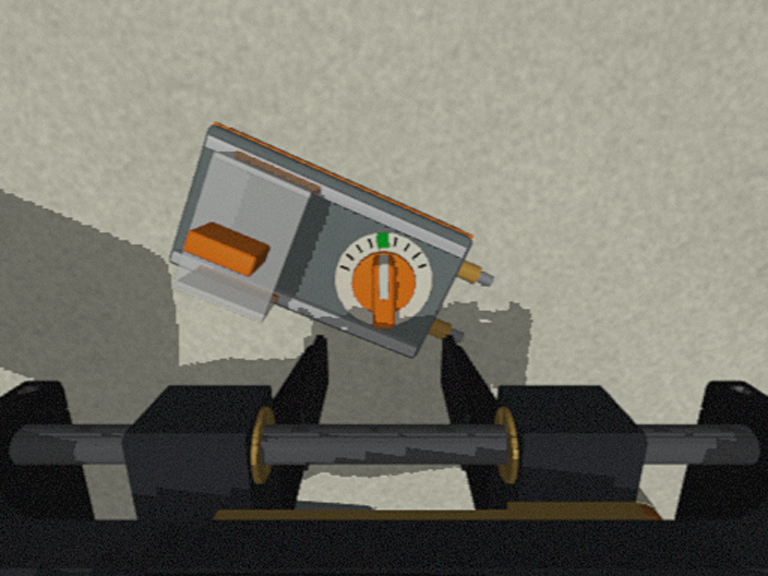

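The pointer line at (384,275) is aligned with the green mark at (383,240). Next I go over the fin.

Call:
step_arm:
  plan:
    - [[17,-41,0,-7,0],[34,-83,0,-14,0],[34,-83,0,-21,0],[34,-83,0,-28,0],[34,-83,0,-35,0],[34,-83,0,-42,0],[34,-83,0,-49,0],[34,-83,0,-56,0]]

```text
t: 5.17
eef_pos: [500.5, 150.1, 166.8]
tcp_rot: [-3.14, -0.003, 2.694]
ft_force: [-0.4, -0.1, 0.4]
opening: 0.499
grip_force: 0.0
```

Call:
step_arm:
  plan:
    - [[0,0,0,-6,0],[0,0,0,-12,0],[0,0,0,-12,0],[0,0,0,-12,0]]

```text
t: 5.5
eef_pos: [500.8, 150.1, 167.3]
tcp_rot: [-3.141, -0.002, 2.893]
ft_force: [0.1, 0.2, 0.1]
opening: 0.503
grip_force: 0.0
```

```bash
python3 - <<'E'
from h import *
w=env.get_calibration("wrist");im=env.read_camera("wrist");s=env.state();print(s['t'],s['eef_pos'],s['tcp_rot'],s['opening'])
np.save("w4.npy",w,allow_pickle=True)
cv2.imwrite("pics/w4.png",im)
cv2.imwrite("pics/w4s.png",cv2.resize(im[100:290,160:350],None,fx=3,fy=3,interpolation=cv2.INTER_CUBIC))
E
```

```text
5.55 [500.94303301 150.07582833 167.59410233] [-3.14089309e+00 -1.79603006e-03  2.89295482e+00] 0.5015089253585383
```

View pics/w4s.png

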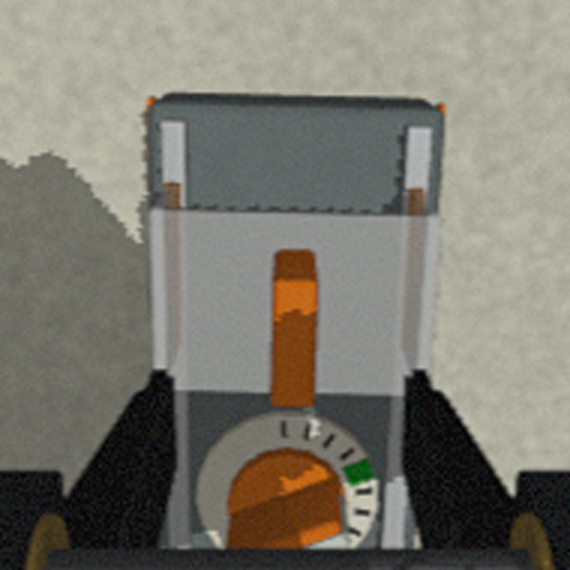

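The fin is centred under the gripper at crop (294,340) and aligned with the tool x axis, so I descend and pinch it.

Call:
step_arm:
  plan:
    - [[0,0,25,0,-0.1],[0,0,50,0,-0.1],[0,0,65,0,-0.1],[0,0,73,0,-0.1],[0,0,73,0,-1],[0,0,73,0,-1],[0,0,73,0,-1],[0,0,73,0,-1]]

```text
t: 6.22
eef_pos: [501.9, 150.3, 96.6]
tcp_rot: [3.141, 0.002, 2.896]
ft_force: [-0.7, 0.0, 0.8]
opening: 0.226
grip_force: 0.0
```

Call:
step_arm:
  plan:
    - [[0,0,0,0,-1],[0,0,0,0,-1],[0,0,0,0,-1],[-6,0,0,0,-1],[-12,0,0,0,-1],[-18,0,0,0,-1],[-24,0,0,0,-1],[-30,0,0,0,-1]]

```text
t: 6.88
eef_pos: [531.4, 142.8, 96.4]
tcp_rot: [3.141, 0.001, 2.896]
ft_force: [-1.3, -0.1, 8.1]
opening: 0.122
grip_force: 30.0
```

Call:
step_arm:
  plan:
    - [[-8,0,0,0,-1],[-16,0,0,0,-1],[-24,0,0,0,-1],[-32,0,0,0,-1],[-40,0,0,0,-1],[-46,0,0,0,-1],[-52,0,0,0,-1],[-55,0,0,0,-1]]

```text
t: 7.55
eef_pos: [584.6, 128.2, 96.4]
tcp_rot: [-3.141, 0.001, 2.896]
ft_force: [-4.0, -6.7, 10.0]
opening: 0.13
grip_force: 30.0
```

Call:
step_arm:
  plan:
    - [[-2,0,0,0,-1],[-4,0,0,0,-1],[-5,0,0,0,-1],[-6,0,0,0,-1],[-6,0,0,0,-1]]

```text
t: 7.97
eef_pos: [588.8, 127.0, 96.4]
tcp_rot: [-3.14, -0.002, 2.896]
ft_force: [-8.1, -5.5, 12.6]
opening: 0.13
grip_force: 30.0
```

Call:
step_arm:
  plan:
    - [[-1,0,0,0,-1],[-2,0,0,0,-1],[-2,0,0,0,-1]]

```text
t: 8.22
eef_pos: [589.0, 126.9, 96.3]
tcp_rot: [-3.139, -0.006, 2.896]
ft_force: [-18.1, -2.9, 17.1]
opening: 0.124
grip_force: 30.0
```

The force has risen and the motion has halted, so the cover is at its stop. I release and lift clear.

Call:
step_arm:
  plan:
    - [[2,0,0,0,0],[2,0,0,0,0],[2,0,0,0,0],[2,0,0,0,0],[2,0,-30,0,0],[2,0,-65,0,0],[2,0,-100,0,0],[2,0,-100,0,0]]

```text
t: 8.88
eef_pos: [592.2, 128.3, 201.9]
tcp_rot: [3.138, 0.009, 2.897]
ft_force: [-0.3, -0.2, -0.6]
opening: 0.495
grip_force: 0.0
```

```bash
python3 - <<'E'
from h import *
im=env.read_camera("wrist");s=env.state();print(s['t'],s['eef_pos'],s['opening'],s['ft_force'])
cv2.imwrite("pics/w5s.png",cv2.resize(im[60:290,140:370],None,fx=2.5,fy=2.5,interpolation=cv2.INTER_CUBIC))
E
```

```text
8.9333 [591.22407003 128.18943097 198.94536595] 0.49932058598907436 [-0.21919693  0.76534311 -0.60471396]
```

View pics/w5s.png

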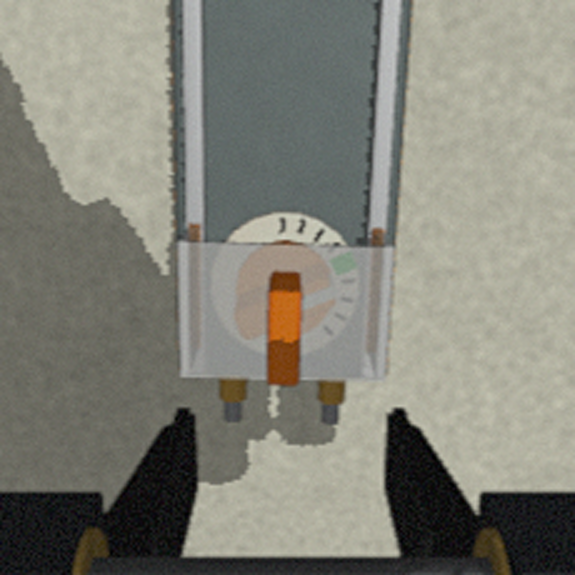

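The cover sits over the knob with its fin at (285,320). Through the cover, the pointer line from (302,308) to (342,290) runs parallel to the direction of the green mark at (345,262). The gripper is clear.

```bash
python3 -c "
from cell import env
print(env.job_done())"
```

```text
the job is handed in; nothing more can be done
None
```

The orange knob points at the green mark and its lock cover is slid to the stop over the knob and released; the blue controller was not touched, and the job is handed in (no verdict was returned).

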